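# Clamp a plaster blank under the wing nut strap

### The arm

A 6-joint arm with a two-finger parallel gripper is mounted at the origin on a cart in front of the work surface, level with it; the furniture and walls round the work are solid. World frame = base frame: x ahead of the robot, y to its left, z up, the work surface at z = 0. Lengths are in mm, angles in degrees, forces in N, time in s.
With the tool pointing down it reaches from about 425 to 1125 mm from the base axis. Payload 14.9 kg.
Tool frame: the origin (TCP) lies at the very end of the fingers, on their centre line; the grasp point (between the pads) lies 19 mm behind it (r.hold_point_z is the distance from the TCP to the grasp point, in mm); x points along the fingers, z is the direction in which the jaws open and shut, and the axes are right-handed (so a half turn about x gives the same grasp; the last joint's range is limited). The gripper opens to 91 mm and grips with 3 to 60 N. Pads are 32 mm wide; open, the fingers measure 118 mm over their backs; the gripper's body (76 mm by 178 mm) begins 60 mm behind the grasp point.
Start: joints at [-1.908, 21.709, 99.362, -0, 58.929, -1.908], TCP at [700.013, -0.006, 177.832] pointing down, gripper open.
Joint ranges: [-158.91, 158.91], [-42.39, 125.64], [0.06, 152.35], [-60.88, 240.88], [17.5, 164.5], [-176.32, 176.32]. Speed limits (degrees/s): [108.29, 108.29, 136.94, 180, 180, 180].

### API

Orientations are given as [roll, pitch, yaw] about the fixed x, y, z axes, in that order (R = Rz(yaw) Ry(pitch) Rx(roll)).
In Python, from station import r gives the robot as it stands. Calls block until the motion is done:
- r.move_to(position, orientation): joint-space move of the TCP to a pose.
- r.line_to(position, frame=None, rate=150): straight line of the TCP; frame=None keeps the orientation; rate is the mean speed in mm/s.
- r.set_joints(angles): joint-space move.
- r.grip(opening, f_grip=None): opening from 0.0 (shut) to 1.0 (fully open); f_grip is the grip in N (None keeps the last); returns when the fingers have stopped.
- r.pause(seconds).
- r.ik(position, orientation): joint angles nearest the present ones, or None.
- r.state(): the state.
- r.get_image(name): name is "scene" or "side" or "wrist"; returns the picture (480x640x3 uint8, red, green, blue); there is no depth.
- r.camera_model(name): a dict with "fov_y" (degrees; the focal length in pixels is half the picture's height over the tangent of half this angle, whatever the lens; pixels are square), "cx", "cy" (the principal point, pixels), "R" (3x3) and "t" (3): a world point X has camera coordinates R X + t; the wrist camera has in their place "tool_from_camera" (4x4, takes a point from camera to tool coordinates, whose origin is the TCP and whose axes are the tool frame's). Camera axes: x right, y down, z forward; pixel columns grow to the right and rows downward; lengths in mm; the calibration is good to about 2 mm. A picture is of the moment at which its call begins: read the wrist's pose just before it. camera_model takes no time and is no camera call.
A pose or a line that the arm cannot do raises r.IKError and nothing moves.
- r.finish_job(): hands the job in, once; it reports no verdict.
The state is a dict: "t": time; "q": joint angles; "qd": joint speeds; "joint_torque": joint torques, N m; "tool_pos": TCP position; "tcp_rot": TCP orientation; "wrist_force": force on the tool from outside, world axes, zero at the start; "moment": the same for the moment, N m; "opening": opening from 0.0 (shut) to 1.0 (fully open).
Only numpy, scipy, OpenCV 4.12 (cv2) and the standard library are available. Lean on these libraries where they do the work, as an engineer would, in place of code of your own. Each camera call takes 0.05 s, during which the arm holds its last target. There are 200 camera calls.

### The job

Slide the plaster blank that lies in the mouth of the plywood clamp gently home against the rear stop, then tighten the large wing nut clockwise, in short turns between the two guide posts, until the strap's foot holds the blank firmly. Feel for the bite and do not overtighten, or the plaster cracks; be gentle with the clamp and leave the spare blank and the wrench beside it where they lie.

Things in the scene. Friction and masses are not known exactly. Their poses are not given: they have to be found in the camera images.
- clamp: Hold-down clamp fixed to the bench at the robot's right: plywood base 190x110x12 mm. Origin on the bench under the base, z up, x from the open mouth (-x, robot side) to the guide posts; base spans x -115..75, y -55..55. On it: a steel rear stop 12 mm high, front face at x -22; two side rails 8 mm high, x -104..-22, inner faces at y +-31 mm.
- seat (a point): On the base's top (clamp x -42, y 0, z 12 mm): where the blank's origin lies when it is home against the rear stop.
- stud_top (a point): Top of the fixed threaded stud, 10 mm thick, on the wing nut's axis (clamp x 10, y 0, z 104 mm). It stands 18 mm or more above the wings, so a wing must be pushed, or pinched across its 6 mm, on its own and not over the middle.
- post_left (a point): Top of the left guide post (clamp x 44, y 34, z 104 mm), an upright steel rod 12 mm thick. The posts' near faces are 42 mm from the nut's axis, 45 degrees either side of clamp +x: no room for fingers on that side of the nut.
- post_right (a point): Top of the right guide post (clamp x 44, y -34, z 104 mm), like the left one.
- strap: Dark steel strap, level bar 28 mm wide, 10 thick, over clamp x -60..54, with a crossbar on the posts; origin on its underside above the clamp's origin, at z 52 mm with the nut at 0. It sinks 3 mm per rad of the nut. Under it at clamp x -45 hangs a rubber foot 20 mm wide on a levelling screw, 3 to 9 mm above the blank's top, differently each time: its bite must be felt.
- wing_nut (a joint): Turn of the nut, rad; grows clockwise from above (tightening). Stays where left. Running free takes about 0.27 N m (10 N square on a wing 27 mm out), often less when read at a standstill. Once the foot bears on the blank this rises about 0.36 N m per rad. Properly tight: 0.15 N m above running free, some 0.4 rad past the bite (0.09 to 0.21 is fine). Plaster cracks at 0.25 above.
- wing_tip (a point): Middle of the outer end of one of the nut's two like wings, 36 mm from the axis; the other is opposite. Each wing is an upright steel plate 6 mm thick, 20 mm high (10 above and below this point), 7 to 36 mm from the axis; its lower edge is 4 mm above the strap.
- blank: The cast plaster blank in the clamp's mouth between the rails: 40 (clamp x) x 55 (clamp y) x 16 mm, about 50 g; origin in the middle of its underside. Starts 25 to 40 mm short of home. Brittle.
- spare_blank: Bystander: a narrower plaster blank, 30x60x14 mm, on the bench left of the clamp; origin in the middle of its underside.
- wrench: Bystander: small open-ended wrench, 105 mm long, on the bench right of the clamp; origin in its middle.
Things that resemble listed ones, but are neither listed nor needed, are in the scene too. What is shaped like the blank but black or pink is not meant.

How it is judged (in metres and radians):
On the way, in this order (a step that is already met when the one before it is completed fails the run):
1. the blank is home against the rear stop, within 3 mm, before it is clamped (x of blank in the frame of seat above -0.003 m and contact force between strap and blank below 5 N), for 0.1 s.
2. the foot holds the blank with more than 25 N (contact force between strap and blank above 25 N), for 0.2 s.
At the end, for the whole second after the job is handed in: The blank lies at rest against the rear stop (within 3 mm) between the rails (within 7 mm of its seat), and the strap's foot presses on it with 25 to 80 N (x of blank in the frame of seat above -0.003 m and horizontal distance between blank and seat below 0.007 m and contact force between strap and blank between 25 and 80 N and linear speed of blank below 0.01 m/s); the robot touches nothing.
It fails at once if the foot presses on the plaster with more than 85 N (it cracks) (contact force between strap and blank above 85 N).
It fails at once if the robot pushes on the plaster blank with more than 25 N (contact force between any of the arm, the fingers and blank above 25 N).
It fails at once if the robot pushes on any part of the clamp with more than 30 N (contact force between any of the arm, the fingers and clamp above 30 N).
It fails at once if the spare blank or the wrench is moved by more than 15 mm (distance of any of spare_blank, wrench from where it was at the start of the episode above 0.015 m).
It also fails if it takes over 67 s, if anything falls off the work surface, if the arm or the gripper's body presses on something with over 40 N, if the wrist force passes 120 N, or if a joint passes its speed limit or range.

## Working session

There is one attempt and no reset: what is moved stays moved. The work goes in short steps, each a Python script; the robot and the scene stay as the last script left them, time stands still between calls to the robot, and variables do not carry over. Pictures are saved under pics/ and viewed, about 8 in all and at most 12, crops included, and the job is handed in when it is done.

```bash
ls; mkdir -p pics
python3 - <<'E'
from station import r
import cv2,numpy as np
for n in ("scene","side"):
    cv2.imwrite(f"pics/{n}0.png",r.get_image(n)[:,:,::-1])
    m=r.camera_model(n); R=np.array(m["R"]);print(n,m["fov_y"],m["cx"],m["cy"],(-R.T@np.array(m["t"])).round(),R.round(3).tolist())
print(r.camera_model("wrist"))
s=r.state();print(s)
E
```

```text
pics
scene 45.96556873521489 316.0330733280865 243.14668203400169 [ 28.  81. 687.] [[-0.572, -0.82, -0.01], [-0.577, 0.411, -0.706], [0.583, -0.398, -0.708]]
side 50.45653050640801 319.28190430295507 234.00408351934067 [  403. -1025.   442.] [[0.991, -0.134, -0.006], [-0.057, -0.382, -0.923], [0.121, 0.915, -0.386]]
{'fov_y': 59.42101321395078, 'cx': 323.9060715184421, 'cy': 242.48125436307197, 'tool_from_camera': array([[-3.57315222e-04, -2.88045892e-01,  9.57616539e-01,
        -2.08546033e+02],
       [-9.19560545e-04, -9.57616101e-01, -2.88046103e-01,
         8.14567210e+01],
       [ 9.99999513e-01, -9.83509644e-04,  7.72951730e-05,
        -7.77341025e-01],
       [ 0.00000000e+00,  0.00000000e+00,  0.00000000e+00,
         1.00000000e+00]])}
{'t': 0.1, 'q': array([-1.90781065e+00,  2.17351413e+01,  9.93916807e+01, -1.03058559e-04,
        5.89287370e+01, -1.90788094e+00]), 'qd': array([ 0.00619307, -0.00958491, -0.00171926, -0.00066745, -0.05563912,
        0.01520164]), 'joint_torque': array([ 8.27948297e-04, -7.65040755e+01, -4.35293305e+01,  6.52666739e-02,
        3.98717879e-02, -7.94045559e-05]), 'tool_pos': array([6.99615357e+02, 8.34290348e-03, 1.77263401e+02]), 'tcp_rot': array([178.18309747,  89.94444091, 178.18322098]), 'wrist_force': array([-0.20171093, -0.52126035, -0.88428498]), 'moment': array([-0.00248302,  0.03307646, -0.00124268]), 'opening': 1.0005953590239305}
```

View pics/scene0.png

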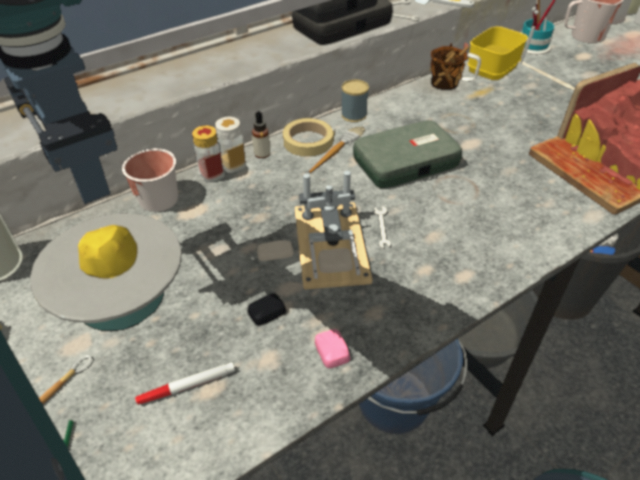

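View pics/side0.png

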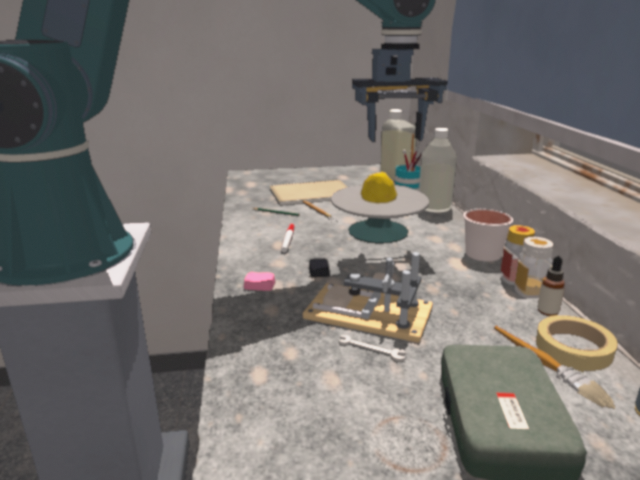

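The scene picture shows the clamp at (333,240), with its mouth towards the lower edge, the grey blank at (335,262) on it, the grey spare at (275,250) and the wrench at (383,228). The black block (267,308) and the pink one (332,348) are decoys. The side view shows the clamp at (370,300). Next I'll get a coarse position and take a closer look with the wrist camera.

```bash
cat > h.py <<'E'
from station import r
import cv2,numpy as np
from scipy.spatial.transform import Rotation as Ro
def cam(n,s=None):
    m=r.camera_model(n); f=240/np.tan(np.radians(m["fov_y"]/2))
    if n=="wrist":
        s=s or r.state(); T=np.array(m["tool_from_camera"])
        Rt=Ro.from_euler("xyz",s["tcp_rot"],degrees=True).as_matrix()
        Rcw=Rt@T[:3,:3]; c=Rt@T[:3,3]+np.array(s["tool_pos"])
    else:
        R=np.array(m["R"]); Rcw=R.T; c=-R.T@np.array(m["t"])
    return dict(f=f,c=c,R=Rcw,cx=m["cx"],cy=m["cy"])
def ray(k,u,v,z):
    d=k["R"]@np.array([(u-k["cx"])/k["f"],(v-k["cy"])/k["f"],1]); return k["c"]+d*(z-k["c"][2])/d[2]
def proj(k,X):
    p=k["R"].T@(np.array(X)-k["c"]); return np.array([k["cx"]+k["f"]*p[0]/p[2],k["cy"]+k["f"]*p[1]/p[2]])
E
python3 - <<'E'
from h import *
k=cam("scene")
for n,u,v,z in [("mouthL",303,286,12),("mouthR",371,284,12),("backR",360,204,12),("backL",297,206,12),("blank",335,262,28),("spare",275,250,14),("stud",330,180,104),("post1",306,178,104),("post2",348,174,104)]: print(n,ray(k,u,v,z).round())
im=cv2.imread("pics/scene0.png")
cv2.imwrite("pics/sc.png",cv2.resize(im[160:300,240:420],None,fx=4,fy=4,interpolation=cv2.INTER_CUBIC))
E
```

```text
mouthL [ 519. -227.   12.]
mouthR [ 460. -317.   12.]
backR [ 621. -420.   12.]
backL [ 683. -325.   12.]
blank [ 519. -290.   28.]
spare [ 610. -233.   14.]
stud [ 616. -349.  104.]
post1 [ 643. -320.  104.]
post2 [ 611. -382.  104.]
```

View pics/sc.png

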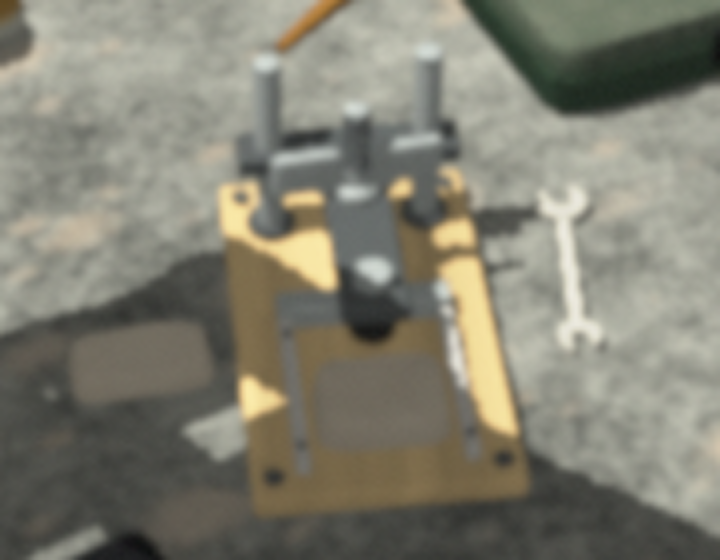

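The crop shows the left post top at (267,58), the right post at (428,50), the stud top at (357,107), the wings left and right of it, and the rubber foot and its screw at (375,290). There are two grey-brown candidates for the blank. The one inside the rails at crop (383,400), scene (336,260), is in the mouth and is the one meant. The one at crop (140,362), scene (275,250), lies on the bench and is the spare. Next I'll take a closer wrist view from above.

```bash
cat >> h.py <<'E'
def orient(psi,tilt=0):
    """tool down; jaw (tool z) along world heading psi deg; tilt leans the fingertips toward -tool y"""
    p=np.radians(psi); z=np.array([np.cos(p),np.sin(p),0]); x=np.array([0,0,-1.]); y=np.cross(z,x)
    M=np.stack([x,y,z],1)@Ro.from_euler("z",-tilt,degrees=True).as_matrix()
    return Ro.from_matrix(M).as_euler("xyz",degrees=True)
E
python3 - <<'E'
from h import *
yaw=-31.7; c=np.array([490,-272.])+115*np.array([np.cos(np.radians(yaw)),np.sin(np.radians(yaw))])
print("clamp origin",c)
a=np.radians(yaw); P=c-60*np.array([np.cos(a),np.sin(a)])
for o in (90,-90): print(o,r.ik([*P,240],orient(yaw+o)))
o=orient(yaw+90)
r.move_to([*P,240],o)
r.pause(.3); s=r.state(); im=r.get_image("wrist"); k=cam("wrist",s)
np.savez("w1.npz",im=im,**k); print(s["t"],s["tool_pos"],s["q"],s["wrist_force"],s["moment"])
cv2.imwrite("pics/w1.png",im[:,:,::-1])
E
```

```text
clamp origin [ 587.84327758 -332.42923987]
90 [-31.44277304  10.26690804 107.19388247   0.          62.53920949
 -89.74277304]
-90 [-31.44277304  10.26690804 107.19388247   0.          62.53920949
  90.25722696]
1.7667 [ 537.01692581 -300.52843891  239.85433312] [-3.14019937e+01  1.02839164e+01  1.07189793e+02 -8.26032867e-04
  6.25408941e+01 -8.97263424e+01] [ 0.16477412 -0.36517129 -0.35792013] [ 0.11230496 -0.10937479  0.03570557]<sys>:0: UserWarning: Gimbal lock detected. Setting third angle to zero since it is not possible to uniquely determine all angles.
```

View pics/w1.png

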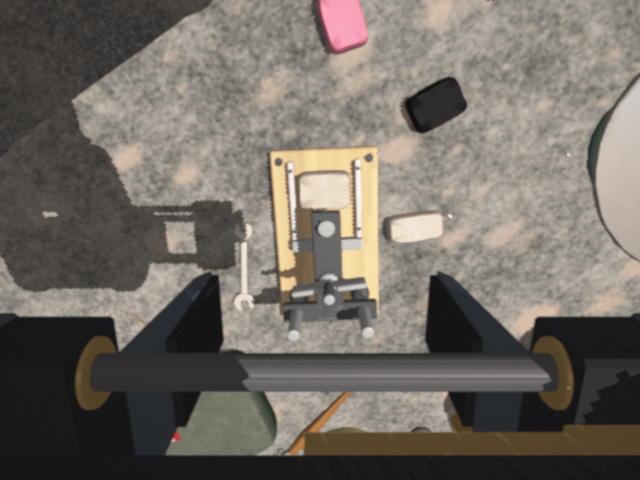

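The wrist view shows the clamp from above with its mouth at the top: base corners near (270,150), (377,147), (281,315), (378,318), blank at (324,190), spare at (416,228), wrench at (244,265), stud top at (329,300) and post tops at (294,335) and (367,331). One enlarged crop will refine these.

Run:
```python
from h import *
d=np.load("w1.npz"); im=d["im"]; k={n:d[n] for n in("f","c","R","cx","cy")}
hsv=cv2.cvtColor(im,cv2.COLOR_RGB2HSV)
m=((hsv[...,0]>12)&(hsv[...,0]<30)&(hsv[...,1]>85)&(hsv[...,2]>120)).astype(np.uint8); m[330:]=0
m=cv2.morphologyEx(m,cv2.MORPH_OPEN,np.ones((3,3)))
cs=max(cv2.findContours(m,0,2)[0],key=cv2.contourArea)
pts=cs[:,0].astype(float); hull=cv2.convexHull(cs)[:,0].astype(float)
W=np.array([ray(k,u,v,12)[:2] for u,v in hull]).astype(np.float32)
rect=cv2.minAreaRect(W); print("base rect",rect, cv2.boxPoints(rect).round(1).tolist())
for n,u,v,z in [("stud",329,300,104),("postR",294,335,104),("postL",367,331,104)]: print(n,ray(k,u,v,z).round(1))
crop=im[140:345,255:400]; cv2.imwrite("pics/w1c.png",cv2.resize(crop[:,:,::-1],None,fx=2.9*1,fy=2.9,interpolation=cv2.INTER_CUBIC))
```

```text
base rect ((531.8493041992188, -341.4061279296875), (38.00513458251953, 132.63955688476562), 57.60695266723633) [[465.70001220703125, -321.8999938964844], [577.7000122070312, -393.0], [598.0, -360.8999938964844], [486.0, -289.79998779296875]]
stud [ 602.9 -336.7  104. ]
postR [ 615.8 -382.2  104. ]
postL [ 647.5 -323.3  104. ]
```

View pics/w1c.png

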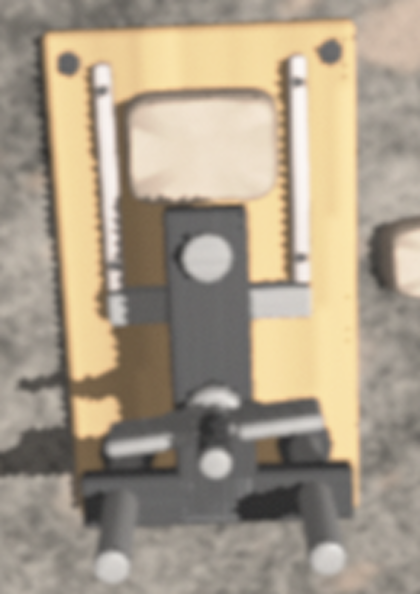

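The crop (scale 2.9, origin 255,140) shows the base's mouth corners at (42,35) and (353,22), and the blank top spanning about (128..275, 92..198), clearly between the rails. The stud top is at (216,463), the post tops at (112,567) and (328,557), and the wing tips at (106,447) and (323,413). I can now compute the clamp pose.

Run:
```python
from h import *
d=np.load("w1.npz"); k={n:d[n] for n in("f","c","R","cx","cy")}
F=lambda x,y,z: ray(k,255+x/2.9,140+y/2.9,z)[:2]
model=[(10,0),(44,34),(44,-34),(-115,-55),(-115,55)]
meas=np.array([F(216,463,104),F(328,557,104),F(112,567,104),F(43,36,12),F(353,22,12)])
M=np.array(model,float); A=M-M.mean(0); B=meas-meas.mean(0)
yaw=np.arctan2((A[:,0]*B[:,1]-A[:,1]*B[:,0]).sum(),(A*B).sum())
R=np.array([[np.cos(yaw),-np.sin(yaw)],[np.sin(yaw),np.cos(yaw)]]); o=meas.mean(0)-R@M.mean(0)
inv=lambda p: R.T@(np.asarray(p)-o)
print("yaw",np.degrees(yaw),"o",o); print("resid",((meas-o)@R-M).round(1).tolist())
for n,x,y,z in [("wingR tip",106,447,86),("wingR in",175,437,86),("wingL tip",323,413,86),("wingL in",240,430,86),("bl",128,145,28),("br",275,145,28),("btop",200,90,28),("bbot",200,198,28),("knob top",207,258,72),("stop L",312,300,24),("strap end L",170,208,62),("strap end R",244,206,62)]: print(n,inv(F(x,y,z)).round(1))
np.savez("clamp.npz",yaw=yaw,o=o)
# consistency with scene/side cameras
for n in("scene","side"):
    kk=cam(n)
    for q,z in [((10,0),104),((44,34),104),((44,-34),104)]: print(n,q,proj(kk,[*(o+R@np.array(q)),z]).round(1))
im=cv2.imread("pics/side0.png"); cv2.imwrite("pics/sidec.png",cv2.resize(im[240:360,290:450],None,fx=5,fy=5,interpolation=cv2.INTER_CUBIC))
```

```text
yaw -29.178455885636318 o [ 594.4886486  -331.59112139]
resid [[-0.5, 0.1], [-0.7, 0.0], [-0.2, -0.2], [0.7, 0.7], [0.7, -0.6]]
wingR tip [ 10.5 -35.2]
wingR in [  8.  -12.8]
wingL tip [ 1.9 34.9]
wingL in [6.5 8.2]
bl [-77.2 -25.9]
br [-75.   25.1]
btop [-95.1  -0.1]
bbot [-57.4  -1.7]
knob top [-47.2  -0. ]
stop L [-16.9  37.2]
strap end L [-61.8 -11.3]
strap end R [-61.4  12.6]
scene (10, 0) [328.3 186.8]
scene (44, 34) [305.5 175.2]
scene (44, -34) [346.3 172.3]
side (10, 0) [389.6 258.5]
side (44, 34) [416.  253.1]
side (44, -34) [406.6 271.4]
```

View pics/sidec.png

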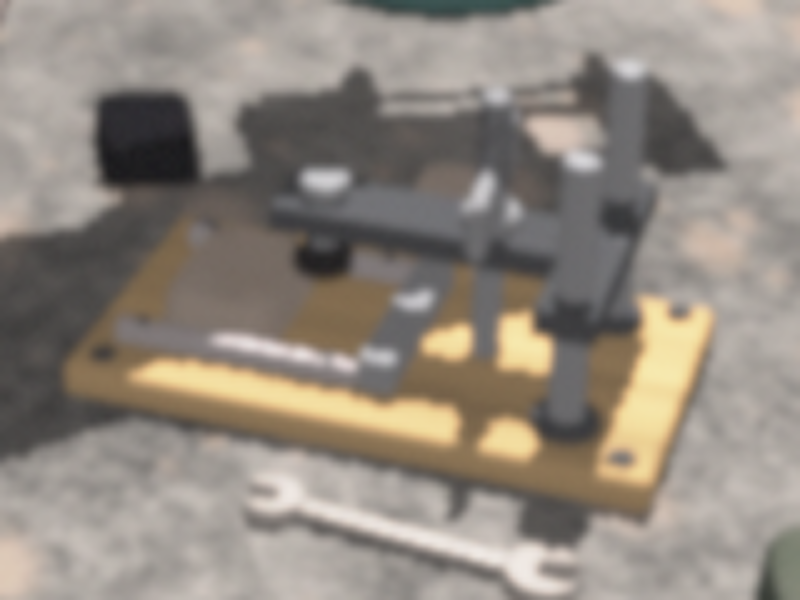

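The fit residuals are under 1 mm and agree with the scene and side views. The side crop shows the screw knob about 6 mm above the strap at (325,180), the foot above the bench side of the blank, and the wing at (487,190). The blank is about 34 mm short of home, and the wings are at about -83° and 97° in the clamp frame. Next I'll push the blank home with the fingers closed and tilted 10°, stopping on felt force.

```bash
cat >> h.py <<'E'
import warnings; warnings.filterwarnings("ignore")
try:
    _c=np.load("clamp.npz"); YAW=float(_c["yaw"]); O=_c["o"]; RC=np.array([[np.cos(YAW),-np.sin(YAW)],[np.sin(YAW),np.cos(YAW)]]); YD=np.degrees(YAW)
    W=lambda x,y,z: np.array([*(O+RC@np.array([x,y])),z])
    C=lambda p: np.array([*(RC.T@(np.asarray(p)[:2]-O)),p[2]])
    CF=lambda f: np.array([*(RC.T@np.asarray(f)[:2]),f[2]])
except FileNotFoundError: pass
E
python3 - <<'E'
from h import *
k=cam("side")
for z in (77,82,86): print(z,((proj(k,W(14,-36,z))-[290,240])*5).round(),((proj(k,W(6,36,z))-[290,240])*5).round())
r.grip(0.0,10)
ori=orient(YD+90,10)
r.move_to(W(-140,0,60),ori); r.line_to(W(-135,0,18),rate=100); r.line_to(W(-118,0,18),rate=80); r.pause(.2)
s=r.state(); f0=s["wrist_force"]; print(s["t"],C(s["tool_pos"]).round(1))
log=[]
x=-118
while x<-76:
    x+=2 if x<-84 else .5
    r.line_to(W(x,0,18),rate=40); s=r.state(); f=CF(s["wrist_force"]-f0); log.append((x,C(s["tool_pos"])[0].round(1),f.round(1).tolist(),round(s["t"],2)))
    if f[0]<-4: break
for l in log: print(*l)
r.pause(.2); s=r.state(); print(CF(s["wrist_force"]-f0).round(1),C(s["tool_pos"]).round(1))
E
```

```text
77 [477. 224.] [509. 121.]
82 [478. 209.] [510. 107.]
86 [478. 197.] [511.  96.]
5.1417 [-118.3    0.    18. ]
-116 -115.9 [-0.4, -0.3, 1.9] 5.39
-114 -113.9 [-0.1, -0.8, 2.1] 5.64
-112 -111.9 [-1.2, 0.1, 0.4] 5.89
-110 -109.9 [-0.5, -1.4, 0.9] 6.14
-108 -107.8 [-1.5, -1.0, 0.8] 6.39
-106 -105.9 [-1.5, -0.4, 1.7] 6.64
-104 -103.9 [0.1, -0.7, 1.1] 6.89
-102 -101.9 [0.1, -0.1, 1.6] 7.14
-100 -99.9 [-0.9, -0.4, 1.5] 7.39
-98 -97.8 [-0.3, -0.7, 1.4] 7.64
-96 -95.9 [-1.5, -0.3, 1.1] 7.89
-94 -93.9 [-1.3, -0.9, 0.8] 8.14
-92 -91.9 [-0.7, 0.2, 1.7] 8.39
-90 -89.9 [-1.4, -0.2, 1.5] 8.64
-88 -87.9 [-0.5, -0.2, 1.6] 8.89
-86 -85.9 [0.1, -1.6, 0.7] 9.14
-84 -83.8 [-0.4, 0.1, 1.5] 9.39
-83.5 -83.5 [-0.2, -0.8, 2.1] 9.64
-83.0 -83.0 [-0.9, -0.6, 1.6] 9.89
-82.5 -82.5 [0.0, -1.1, 1.5] 10.14
-82.0 -82.0 [-0.5, 0.2, 1.8] 10.39
-81.5 -81.4 [-0.6, 0.1, 1.4] 10.64
-81.0 -81.0 [-1.0, -1.1, 1.9] 10.89
-80.5 -80.5 [-0.0, -1.0, 1.3] 11.14
-80.0 -80.0 [-0.7, -1.6, 1.2] 11.39
-79.5 -79.5 [-1.4, -0.0, 1.2] 11.64
-79.0 -79.0 [-1.0, -0.5, 1.6] 11.89
-78.5 -78.4 [-0.2, -0.5, 1.0] 12.14
-78.0 -78.0 [-1.1, -0.1, 0.6] 12.39
-77.5 -77.5 [-0.9, -1.2, 1.6] 12.64
-77.0 -76.9 [-1.1, -0.7, 0.7] 12.89
-76.5 -76.5 [-0.3, 0.4, 1.9] 13.14
-76.0 -76.0 [-1.4, -0.7, 0.5] 13.39
[-0.9 -0.5  1.2] [-76.  -0.  18.]
```

Run:
```python
from h import *
ff=[]
for _ in range(5): r.pause(.02); ff.append(r.state()["wrist_force"])
f0=np.mean(ff,0); x=-76; hit=0
while x<-66:
    x+=.5; r.line_to(W(x,0,18),rate=40); s=r.state(); f=CF(s["wrist_force"]-f0); print(x,C(s["tool_pos"])[0].round(1),f.round(1))
    if f[0]<-3.5: break
r.pause(.2); s=r.state(); print(s["t"],CF(s["wrist_force"]-f0).round(1),C(s["tool_pos"]).round(1))
im=r.get_image("side"); cv2.imwrite("pics/side1.png",cv2.resize(im[230:360,290:450,::-1],None,fx=4.5,fy=4.5,interpolation=cv2.INTER_CUBIC))
```

```text
-75.5 -75.4 [-0.4  0.1 -0.1]
-75.0 -75.0 [-0.5 -0.1  0.3]
-74.5 -74.5 [-0.3 -0.2 -0.3]
-74.0 -74.0 [ 0.9 -0.4 -0.1]
-73.5 -73.5 [ 0.5 -0.8  0. ]
-73.0 -73.0 [ 1.  -0.  -0.3]
-72.5 -72.5 [ 0.5 -0.1 -0.7]
-72.0 -72.0 [ 0.2  0.  -0.7]
-71.5 -71.6 [-0.2  0.2  0.3]
-71.0 -71.3 [-2.2 -0.3  0.8]
-70.5 -71.1 [-4.4 -0.4  2.2]
16.625 [-4.8 -0.   3.3] [-71.2   0.   17.8]
```

View pics/side1.png

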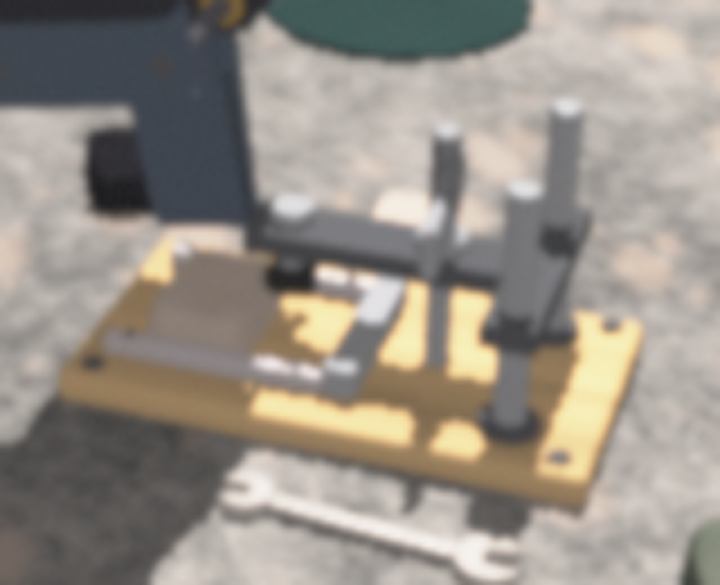

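Run:
```python
from h import *
k=cam("side"); s=r.state(); print(s["tool_pos"],C(s["tool_pos"]),s["tcp_rot"],s["opening"],s["q"])
R=Ro.from_euler("xyz",s["tcp_rot"],degrees=True).as_matrix(); print(R.round(2).tolist())
g=lambda X:((proj(k,X)-[290,230])*4.5).round()
print("tcp",g(s["tool_pos"]),"grasp",g(s["tool_pos"]-19*R[:,0]), "blank start bl",g(W(-96,-27,28)),g(W(-56,-27,28)), "home",g(W(-62,-27,28)),g(W(-22,-27,28)),"strapend",g(W(-60,0,57)))
for x in (-71,-55):
  for z in (18,30,45,60): print(x,z,g(W(x,0,z)))
```

```text
[ 532.38034276 -296.90311866   17.78730683] [-7.11385911e+01  6.53571534e-03  1.77873068e+01] [-89.99087907  80.07213794 -29.16811279] 0.005928484126893673 [-31.54345989  23.72925855 118.76061926   0.88392303  27.59342006
 -93.11409272]
[[0.15, -0.86, 0.49], [-0.08, 0.48, 0.87], [-0.99, -0.17, 0.0]]
tcp [222. 306.] grasp [214. 259.] blank start bl [132. 304.] [237. 324.] home [221. 321.] [329. 342.] strapend [252. 216.]
-71 18 [222. 305.]
-71 30 [223. 277.]
-71 45 [223. 241.]
-71 60 [223. 204.]
-55 18 [263. 313.]
-55 30 [264. 284.]
-55 45 [265. 248.]
-55 60 [265. 211.]
```

Run:
```python
from h import *
k=cam("side"); R=Ro.from_euler("xyz",[178.183,89.944,178.183],degrees=True).as_matrix(); p=np.array([699.6,0,177.3])
print(R.round(2).tolist())
for a in (0,-19,-40,-60):
  for j in (-45.5,45.5): print(a,j,proj(k,p+R@[a,0,j]).round())
a=cv2.imread("pics/side0.png"); b=r.get_image("side")[:,:,::-1]; cv2.imwrite("pics/side2f.png",b)
k2=cam("scene"); im=r.get_image("scene")[:,:,::-1]
print("scene tcp",proj(k2,r.state()["tool_pos"]),"blank home",proj(k2,W(-42,0,28)),"start",proj(k2,W(-76,0,28)))
c1=cv2.resize(a[60:190,340:460],None,fx=3.3,fy=3.3); c2=cv2.resize(im[170:300,260:380],None,fx=3.3,fy=3.3,interpolation=cv2.INTER_CUBIC)
cv2.imwrite("pics/cmp.png",np.hstack([c1,c2]))
```

```text
[[-0.0, 0.0, 1.0], [0.0, 1.0, 0.0], [-1.0, 0.0, -0.0]]
0 -45.5 [373. 157.]
0 45.5 [415. 156.]
-19 -45.5 [373. 148.]
-19 45.5 [416. 147.]
-40 -45.5 [374. 138.]
-40 45.5 [416. 137.]
-60 -45.5 [374. 129.]
-60 45.5 [417. 127.]
scene tcp [333.73403167 259.68302594] blank home [331.66716518 242.61738212] start [334.18855929 257.51398448]
```

View pics/cmp.png

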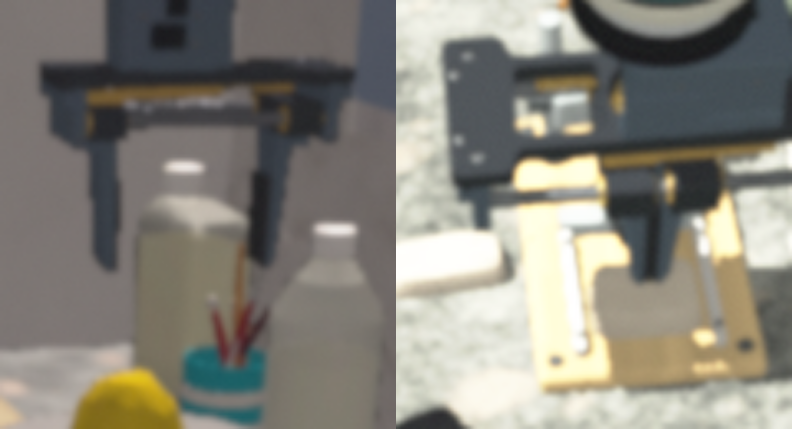

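The fingers end well above the reported TCP: they are over the strap's end and the blank hasn't moved. In the left half the tip is at about (105,268), and in the right half the finger tip is at about (650,280) above the untouched blank. I'll back off and measure the real finger end by ray casting from both views.

Run:
```python
from h import *
def plane(k,u,v,yc):
    d=k["R"]@np.array([(u-k["cx"])/k["f"],(v-k["cy"])/k["f"],1]); n=np.array([*RC[:,1],0]); p0=W(0,yc,0)
    return C(k["c"]+d*(n@(p0-k["c"]))/(n@d))
s=cam("side"); c=cam("scene")
for h in (0,8,12): print("side rear",h,plane(s,325.6,278.9,-h).round(1),"front",plane(s,344.4,278.9,-h).round(1))
print("scene tip",plane(c,337,254.8,0).round(1))
t=r.state(); print(t["t"],C(t["tool_pos"]))
r.line_to(W(-145,0,18),rate=200); r.pause(.1)
b=r.get_image("side")[:,:,::-1]; cv2.imwrite("pics/side3.png",cv2.resize(b[200:340,220:400],None,fx=4.2,fy=4.2,interpolation=cv2.INTER_CUBIC))
t=r.state(); print(t["t"],C(t["tool_pos"]),((proj(s,t["tool_pos"])-[220,200])*4.2).round())
```

```text
side rear 0 [-95.5   0.   48.8] front [-62.7   0.   54.9]
side rear 8 [-92.4  -8.   53.3] front [-60.1  -8.   59.4]
side rear 12 [-90.9 -12.   55.6] front [-58.7 -12.   61.6]
scene tip [-107.     0.    66.5]
16.775 [-7.11394384e+01  1.58944708e-02  1.77906596e+01]
17.45 [-1.43593579e+02 -3.91606831e-02  1.83358302e+01] [333. 378.]
```

View pics/side3.png

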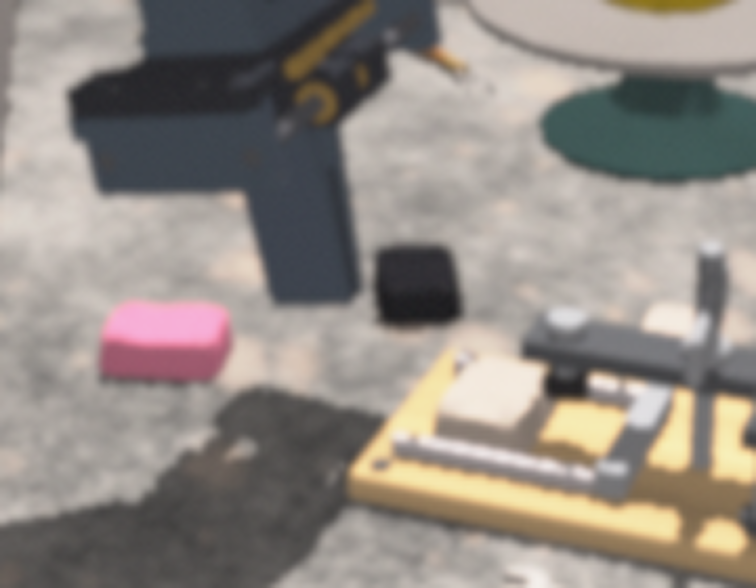

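Run:
```python
from h import *
from scipy.optimize import least_squares
s=cam("side"); t=r.state(); R=Ro.from_euler("xyz",t["tcp_rot"],degrees=True).as_matrix()
P=np.array([[272,302],[355,298]])/4.2+[220,200]
for h in (0,8,10,13.5):
    f=lambda v:np.r_[proj(s,t["tool_pos"]+R@[v[0],v[1],-h])-P[0],proj(s,t["tool_pos"]+R@[v[0],v[2],-h])-P[1]]
    q=least_squares(f,[-40,16,-16]); print(h,q.x.round(1),q.fun.round(1))
```

```text
0 [-35.1  20.4 -16.8] [ 0.  -0.5 -0.   0.5]
8 [-38.8  15.7 -21. ] [ 0.  -0.5 -0.   0.5]
10 [-39.7  14.6 -22.1] [ 0.  -0.5 -0.   0.5]
13.5 [-41.4  12.6 -23.9] [ 0.  -0.5 -0.   0.5]
```

Seen from the side, the finger ends (272..355, y≈300) lie about 38 mm short of the reported TCP along the tool. I'll calibrate that by touching the bare bench in front of the mouth, then redo the push at the right height.

Run:
```python
from h import *
def base():
    a=[]
    for _ in range(4): r.pause(.02); a.append(r.state()["wrist_force"])
    return np.mean(a,0)
r.line_to(W(-145,0,-26),rate=120); f0=base(); z=-26; s=r.state(); print(s["t"],C(s["tool_pos"]).round(1),s["wrist_force"].round(1))
zc=None
while z>-50:
    z-=1.5; r.line_to(W(-145,0,z),rate=40); s=r.state(); f=CF(s["wrist_force"]-f0)
    if f[2]>3: zc=s["tool_pos"][2]; break
print("touch",z,zc,f.round(1),s["t"])
if zc is not None:
    zz=zc+14.5
    r.line_to(W(-145,0,zz),rate=80); r.line_to(W(-112,0,zz),rate=100); r.pause(.1); f0=base()
    x=-112; log=[]
    while x<-66:
        x+=6 if x<-77 else .7
        r.line_to(W(x,0,zz),rate=40); s=r.state(); f=CF(s["wrist_force"]-f0); log.append((round(x,1),C(s["tool_pos"])[0].round(1),f.round(1)))
        if f[0]<-3.5 or abs(f[2])>5: break
    for l in log: print(*l)
    print(s["t"],s["tool_pos"][2])
b=r.get_image("side")[:,:,::-1]; cv2.imwrite("pics/side4.png",cv2.resize(b[230:360,290:450],None,fx=4.5,fy=4.5,interpolation=cv2.INTER_CUBIC))
```

```text
18.0333 [-144.5   -0.   -25.5] [ 0.5 -1.2 -0.2]
touch -33.5 -33.002079840595734 [-6.5  1.1 17. ] 19.2833
-106 -105.7 [ 0.3 -0.1 -0.4]
-100 -99.7 [-0.   0.4  0.4]
-94 -93.7 [-0.2 -0.2 -0.2]
-88 -87.7 [0.4 0.5 0.3]
-82 -81.7 [-0.2 -0.5 -0.4]
-76 -75.7 [ 0.9 -0.6  0.8]
-75.3 -75.3 [-0.6 -0.8  0.3]
-74.6 -74.6 [ 1.1 -0.9 -0.2]
-73.9 -73.8 [ 0.9 -1.  -0.8]
-73.2 -73.2 [-0.7 -0.4  0. ]
-72.5 -72.4 [-0.3 -0.6  0.6]
-71.8 -72.0 [-1.9 -0.6  0.6]
-71.1 -71.7 [-4.9 -0.7  2.5]
23.8167 -18.726327236304492
```

View pics/side4.png

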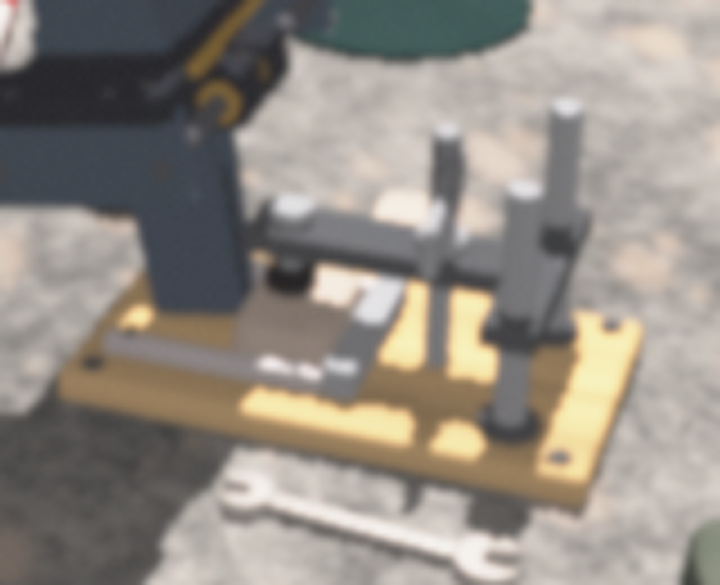

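The blank now sits against the rear stop at crop (240..370, 330), so the push worked. The bench touch puts the true finger end about 36 mm behind the reported TCP, and I'll use that offset from here on. Next I'll back off and straddle the right wing (-83°), checking with the wrist camera before engaging.

```bash
cat >> h.py <<'E'
TIP=36.
def nutpose(phi,ztip,rad=24.,lead=0.):
    """TCP pose for straddling a wing at clamp angle phi (deg); lead: shift clockwise, mm"""
    p=np.radians(phi); x=10+rad*np.cos(p)+lead*np.sin(p); y=rad*np.sin(p)-lead*np.cos(p)
    return W(x,y,ztip-TIP), orient(phi+YD+90)
def torque(s,w0,m0):
    """counter-clockwise torque about the nut axis felt by the tool, N m"""
    f=s["wrist_force"]-w0; d=(s["tool_pos"]-W(10,0,0))/1000
    return (s["moment"]-m0)[2]+d[0]*f[1]-d[1]*f[0]
E
python3 - <<'E'
from h import *
s=r.state(); z=s["tool_pos"][2]
r.line_to(W(-100,0,z),rate=100); r.line_to(W(-110,0,105),rate=200)
P,o=nutpose(-83,125,lead=1.5)
print(r.ik(P,o)); r.move_to(P,o); r.grip(15/91,40)
P,o=nutpose(-83,92,lead=1.5); r.line_to(P,o,rate=120); r.pause(.15)
s=r.state(); print(s["t"],C(s["tool_pos"]).round(1),s["opening"]*91,s["q"].round(1),s["wrist_force"].round(1))
im=r.get_image("wrist"); k=cam("wrist",s)
g=lambda x,y,z:proj(k,W(x,y,z)).round()
print("stud",g(10,0,104),"tipR",g(14.4,-35.7,86),"wing in",g(11,-7,86),"postR",g(44,-34,104),"tip centre",proj(k,s["tool_pos"]+[0,0,36]).round())
cv2.imwrite("pics/w2.png",im[:,:,::-1])
E
```

```text
[-33.06641376  27.11395526 102.18219882   0.          50.70384593
 -10.88795787]
27.3833 [ 11.9 -24.   56.7] 15.135171628023265 [-33.1  29.6 102.5  -0.   47.9 -10.9] [ 0.2 -0.1  0.5]
stud [328. 263.] tipR [327. 322.] wing in [328. 264.] postR [396. 346.] tip centre [325. 305.]
```

View pics/w2.png

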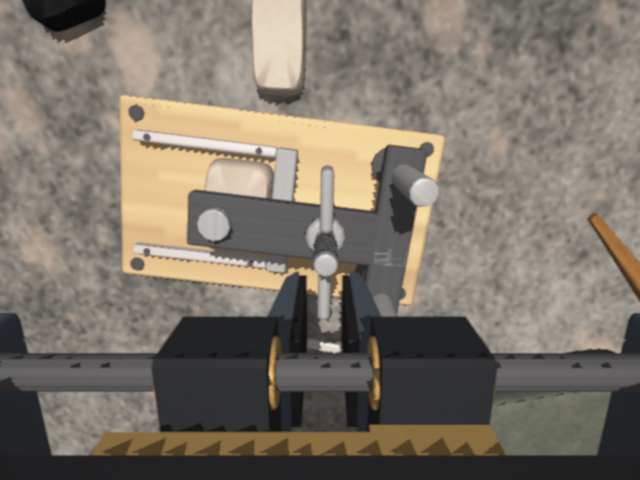

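The wing is centred between the fingers (tip at (324,318), fingers at (300,280) and (350,280)), aligned and clear of the right post at (390,310). The blank shows home at the stop (272,175). Next I'll descend with force checks and turn the first ~54°, where the foot cannot touch yet, to learn the free-running torque.

```bash
cat >> h.py <<'E'
def rd(n=4):
    a=[]
    for _ in range(n): r.pause(.015); a.append(r.state())
    return {k:np.mean([b[k] for b in a],0) for k in("t","wrist_force","moment","tool_pos")}
def turn(phi,lead=4.5,rate=9):
    P,o=nutpose(phi,73-3*np.radians(-83-phi),lead=lead); r.line_to(P,o,rate=rate)
E
python3 - <<'E'
from h import *
import sys
b=rd()
z=92
for z in (88,*np.arange(86.5,73.5,-1.4),73):
    P,o=nutpose(-83,z,lead=1.5); r.line_to(P,o,rate=40); s=r.state(); f=s["wrist_force"]-b["wrist_force"]
    if np.linalg.norm(f)>4: print("contact",z,CF(f)); r.line_to(P+[0,0,3],o); sys.exit()
b=rd(8); np.savez("bias.npz",w=b["wrist_force"],m=b["moment"]); print(b["t"],CF(b["wrist_force"]).round(1),b["moment"].round(3))
turn(-83,3.5)
s=rd(); print("pre",CF(s["wrist_force"]-b["wrist_force"]).round(1))
for phi in [-83,*np.arange(-86,-138,-6)]:
    turn(phi); s0=r.state(); s=rd(); f=CF(s["wrist_force"]-b["wrist_force"])
    print(phi,round(float(s["t"]),2),f.round(1),"tau",round(torque(s0,b["wrist_force"],b["moment"]),3),round(torque(s,b["wrist_force"],b["moment"]),3))
    if np.linalg.norm(f)>22: print("stop"); break
E
```

```text
30.575 [ 0.1 -0.1 -0. ] [-0.018  0.03   0.015]
pre [0.2 0.4 0.1]
-83 31.38 [-0.1 -0.   0.6] tau -0.054 -0.03
-86 31.73 [1.9 0.2 0. ] tau 0.055 0.055
-92 32.23 [ 6.7  0.4 -2.5] tau 0.245 0.217
-98 32.73 [ 6.3 -0.5 -3. ] tau 0.243 0.171
-104 33.23 [ 6.6 -1.5 -2.7] tau 0.241 0.196
-110 33.73 [ 6.2 -3.4 -1.9] tau 0.2 0.226
-116 34.23 [ 5.7 -4.2 -2.4] tau 0.222 0.232
-122 34.73 [ 4.1 -5.4 -1.2] tau 0.193 0.203
-128 35.23 [ 3.5 -6.3 -1. ] tau 0.187 0.193
-134 35.73 [ 2.5 -6.9 -0.2] tau 0.24 0.22
```

Free running is about 0.21 N m (noise 0.02), and the tool picks up the wing near -88°. I'll continue in 4° steps with an online hinge fit (known slope 0.36 N m/rad) to catch the bite.

```bash
cat > go.py <<'E'
from h import *
B=np.load("bias.npz"); w,m=B["w"],B["m"]
free=[.231,.207,.218,.213,.227,.198,.190,.23]
th=list(np.radians([9,15,21,27,33,39,45,51])); ta=list(free)
def fit():
    T=np.array(th); Y=np.array(ta); best=None
    for b in np.arange(.75,T[-1]+.01,.02):
        h=.36*np.maximum(0,T-b); t0=np.mean(Y-h); e=((Y-t0-h)**2).sum()
        if best is None or e<best[0]: best=(e,b,t0,h[-1])
    return best
phi=-134
while phi>-254:
    phi-=4; turn(phi); s0=r.state(); s=rd(); f=np.linalg.norm(s["wrist_force"]-w)
    t=.5*(torque(s0,w,m)+torque(s,w,m)); th.append(np.radians(-83-phi)); ta.append(t); e,b,t0,h=fit()
    print(phi,round(float(s["t"]),2),"F",f.round(1),"tau",round(t,3),"bite",round(b,2),"t0",round(t0,3),"rise",round(h,3),flush=True)
    if f>24 or h>=.135 or (ta[-1]>t0+.17 and ta[-2]>t0+.15): break
np.savez("tau.npz",th=th,ta=ta)
E
python3 go.py
```

```text
-138 36.14 F 6.9 tau 0.185 bite 0.95 t0 0.211 rise 0.004
-142 36.55 F 7.1 tau 0.204 bite 1.03 t0 0.21 rise 0.0
-146 36.96 F 7.9 tau 0.207 bite 1.09 t0 0.21 rise 0.003
-150 37.37 F 7.0 tau 0.198 bite 1.17 t0 0.209 rise 0.0
-154 37.77 F 7.8 tau 0.184 bite 1.23 t0 0.207 rise 0.003
-158 38.18 F 7.7 tau 0.188 bite 1.31 t0 0.206 rise 0.0
-162 38.59 F 8.2 tau 0.219 bite 1.35 t0 0.206 rise 0.01
-166 39.0 F 8.2 tau 0.192 bite 1.45 t0 0.206 rise 0.0
-170 39.41 F 8.3 tau 0.183 bite 1.51 t0 0.204 rise 0.003
-174 39.82 F 9.1 tau 0.195 bite 1.59 t0 0.204 rise 0.0
-178 40.23 F 9.6 tau 0.239 bite 1.59 t0 0.204 rise 0.025
-182 40.63 F 9.7 tau 0.236 bite 1.59 t0 0.204 rise 0.05
-186 41.04 F 10.9 tau 0.276 bite 1.59 t0 0.203 rise 0.075
-190 41.45 F 11.6 tau 0.276 bite 1.61 t0 0.203 rise 0.093
-194 41.86 F 11.9 tau 0.317 bite 1.61 t0 0.203 rise 0.118
-198 42.27 F 13.1 tau 0.327 bite 1.63 t0 0.204 rise 0.136
```

The bite was felt at about 1.6 rad of sweep. The torque is now 0.13 N m above free running, about 0.4 rad past the bite, which is on target. I'll back the finger off, rise clear and take a last look.

Run:
```python
from h import *
B=np.load("bias.npz"); z=73-3*np.radians(115)
for l in (3,1.5,.5): 
    P,o=nutpose(-198,z,lead=l); r.line_to(P,o,rate=15)
s=rd(); print("free force",CF(s["wrist_force"]-B["w"]).round(1),"tau",torque(s,B["w"],B["m"]).round(3))
P,o=nutpose(-198,z+8,lead=.5); r.line_to(P,o,rate=40); s=rd(); print("raising",CF(s["wrist_force"]-B["w"]).round(1))
P,o=nutpose(-198,125,lead=.5); r.line_to(P,o,rate=100)
r.line_to(W(-90,60,200),rate=200); r.pause(.3); s=r.state(); print(s["t"],s["wrist_force"].round(1))
a=r.get_image("side")[:,:,::-1]; b=r.get_image("scene")[:,:,::-1]
c1=cv2.resize(a[230:360,295:435],(400,371),interpolation=cv2.INTER_CUBIC); c2=cv2.resize(b[165:295,250:390],(400,371),interpolation=cv2.INTER_CUBIC)
cv2.imwrite("pics/end.png",np.hstack([c1,c2]))
```

```text
free force [ 0.2  0.4 -0.2] tau -0.038
raising [-0.3  0.3 -0.2]
45.35 [ 0.9 -0.3  0.7]
```

View pics/end.png

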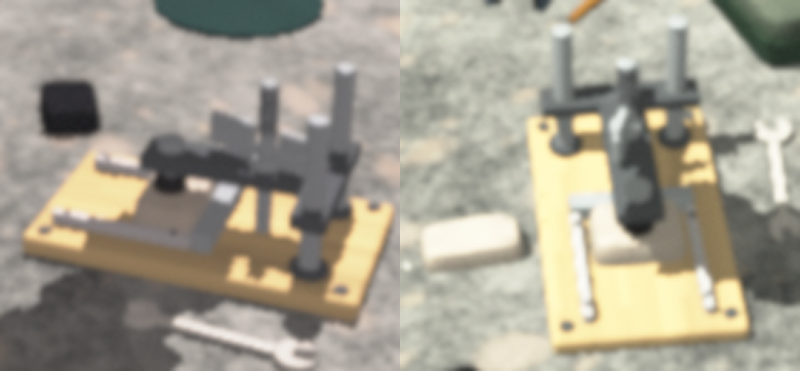

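The final views show the blank against the stop with the foot pressed on it (left (170,190), right (640,230)). The wing has turned, the spare and the wrench are in place, and the robot is clear. I'm handing the job in.

```bash
python3 -c "
from station import r
print(r.finish_job(), r.state()['t'])"
```

```text
the job is handed in; nothing more can be done
the job is handed in; nothing more can be done
```

The blank is home against the rear stop and the wing nut is tightened onto it. I handed the job in just after 45 s of the 67 s allowed. No verdict was reported, and the foot's force can only be inferred from the torque.

- **Sliding the blank:** I stopped when the push force reached about 5 N, within 1 mm of where I expected the stop.
- **Tightening:** I turned the right-hand wing clockwise, straddled between the fingers, in 4–6° steps, a sweep of about 115° with no regrasp. Free running read about 0.20 N m, below the 0.27 N m given, as expected at a standstill. The bite came at about 1.6 rad of sweep. I stopped about 0.4 rad past it, at about 0.13 N m above free running, which suggests roughly 45 N on the blank.
- **Last checks:** The wrist force was back near zero after letting go. The final pictures show the blank at the stop under the foot, the robot clear, and the spare and wrench apparently where they were; I didn't measure them.

**What failed or disagreed:**
- **Finger length:** The fingers end about 36 mm short of the reported TCP. My first push therefore passed over the blank and touched the end of the strap with about 5 N. I found this in the side view, measured the offset by touching the bench, and redid the push.
- **Bench touch:** That contact peaked at 17 N on bare bench.
- **Wing height:** The wings' top edge looked about 9 mm lower in the wrist view than the listed height. This had no effect.

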